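Trip the hidden latch of the bit box with its release pin

ROBOT

A 6-joint arm with a two-finger parallel gripper is mounted at the origin on a cart in front of the work surface, level with it; the furniture and walls round the work are solid. World frame = base frame: x ahead of the robot, y to its left, z up, the work surface at z = 0. Lengths are in mm, angles in degrees, forces in N, time in s.
With the tool pointing down it reaches from about 300 to 850 mm from the base axis. Payload 4.2 kg.
Tool frame: the origin (TCP) lies at the very end of the fingers, on their centre line; the grasp point (between the pads) lies 19 mm behind it (env.grasp_offset is the distance from the TCP to the grasp point, in mm); z points along the fingers, y is the line along which they close (so a half turn about z gives the same grasp; the last joint's range is limited). The gripper opens to 91 mm and grips with 3 to 60 N. Pads are 32 mm wide; open, the fingers measure 118 mm over their backs; the gripper's body (76 mm by 178 mm) begins 60 mm behind the grasp point.
Start: joints at [-66.406, 18.312, 89.639, -0, 72.044, -1.146], TCP at [240.646, -522.238, 213.976] pointing down, gripper open.
Joint ranges: [-177.97, 177.97], [-48.28, 115.42], [12.27, 149.76], [-77.06, 257.06], [2.81, 150.46], [-146.56, 146.56]. Speed limits (degrees/s): [147.25, 147.25, 180, 180, 180, 180].

INTERFACE

Orientations are given as [roll, pitch, yaw] about the fixed x, y, z axes, in that order (R = Rz(yaw) Ry(pitch) Rx(roll)).
In Python, from workcell import env gives the robot as it stands. The module is installed in compiled form; this text tells all that it offers.
- The arm moves only by the tool send_rows, never from a script. Its argument "motion" is a list of rows, each an object of numbers: "tx", "ty", "tz": the shift along the tool's x, y, z in units of 500 mm (1.0 is 500 mm); "rx", "ry", "rz": the turn, a rotation vector about the tool's x, y, z in units of 30 degrees (1.0 is 30 degrees); "gripper": the closure, from -1 (fully open) to 1 (shut). In form: [{"tx": .., "ty": .., "tz": .., "rx": .., "ry": .., "rz": .., "gripper": ..}, ...]. A call has 1 to 12 rows; each row shifts and turns the commanded pose from where the row before left it, along the tool's axes as they then stand; what a row does not reach is not made up. A row lasts 1/8 s, in which the tool goes at most 62.5 mm and 10.7 degrees, less where a joint would pass 70% of its speed; a pose out of reach is approached as far as the arm can. A call with a number of a shift or a turn outside -1 to 1 is refused whole. A call with a gripper value outside its range is refused whole. The fingers move at their own pace and stop on an object; "grip_force" is the grip in N (left out, the last holds). Time passes only in rows, so rows that do not move let the fingers close. It gives the time, the measured TCP pose, the force, the opening and the grip force at its end, in the units of the state.
- env.state(): the state, without advancing time (a new reading comes with each control period).
- env.grab_frame(name): name is "side" or "top"; returns a dict with "frame" (400x640x3 uint8, red, green, blue), "vertical_fov" (degrees; the focal length in pixels is half the picture's height over the tangent of half this angle, whatever the lens; pixels are square), "cx", "cy" (the principal point, pixels), "rvec" (rotation vector, rad) and "tvec" (3), from world to camera coordinates, as OpenCV has them. Camera axes: x right, y down, z forward; pixel columns grow to the right and rows downward; lengths in mm; the calibration is good to about 2 mm. A picture is of the moment at which its call begins. There is no depth.
- env.job_done(): hands the job in; it is judged then, once.
The state is a dict: "time_s": time; "qpos": joint angles; "qvel": joint speeds; "effort": joint torques, N m; "ee_pos": TCP position; "ee_rot": TCP orientation; "force": force on the tool from outside, world axes, zero at the start; "torque": the same for the moment, N m; "gripper_width": finger opening in mm; "gripper_force": force on a finger pad.
Only numpy, scipy, OpenCV 4.12 (cv2) and the standard library are available. Lean on these libraries where they do the work, as an engineer would, in place of code of your own. Each camera call takes 0.05 s, during which the arm holds its last target. There are 200 camera calls.

TASK

Take the thin release pin with the yellow handle out of its stand and push its rod down through the yellow-ringed hole in the lid of the grey bit box until the hidden latch lets go and the blue tray springs out. Then put the pin back upright in its own stand, fully down, and let go of it.

Things in the scene. Friction and masses are not known exactly. Their poses are not given: they have to be found in the camera images.
- release_pin: release pin, upright in its stand: steel rod 8 mm thick, 80 mm long, pointing down; above it a yellow handle: flange 34 mm wide, 5 mm thick, then a round grip 24 mm thick, 60 mm tall, black bands. About 80 g. Origin on its axis at the flange's underside; z up, so the rod's tip is at z = -80 mm, the handle's top at +65 mm; yaw does not matter. (A blue-handled tool like it is too thick.)
- pin_stand: the pin's stand: fixed block of light wood, 56 x 56 mm, 86 mm high, on a dark steel foot 90 mm long, with a round bore about 20 mm wide and 83 mm deep in the middle of its top. Origin at the centre of its underside; z up. The seated pin's flange rests on the top: the pin's origin is then 86 mm above this origin. The blue-handled tool has another such stand.
- release_hole (a point): centre of the yellow-ringed hole, 23 mm wide, at the top of the 6 mm lid of the bit box (fixed, grey, 124 x 134 mm, 80 mm high); z up, x to the box's back. The latch pad lies hidden 28 mm straight below the lid's top; it sinks against a spring (3 to 8 N), frees the tray at 8 mm and stops at 18 mm: bring the rod's tip 38 to 45 mm below the lid's top. It springs back after.
- tray (a joint): how far the blue tray stands out of the front (the hole point's -x side) of the bit box, m: 0 latched shut, 0.05 fully out. Its own spring pushes it out within a second once the latch is tripped, and keeps it out.
Mind the look-alikes: they are no part of the job. What is shaped like the pin_stand but purple or turquoise is not meant.

How it is judged (in metres and radians):
On the way:
1. the pin's rod is through the hole in the lid (the pin's origin within 25 mm sideways of the hole and less than 65 mm above the lid) and the tray has come free, more than 10 mm out (horizontal distance between release_pin and release_hole below 0.025 m and z of release_pin in the frame of release_hole below 0.065 m and value of joint tray above 0.01 m), for 0.05 s.
At the end, for the whole second after the job is handed in: the tray stands at least 44 mm out; the release pin is back in its own stand, on its axis within 12 mm, its flange down on the top within 6 mm, upright within 10 degrees, at rest (value of joint tray above 0.044 m and horizontal distance between release_pin and pin_stand below 0.012 m and z of release_pin in the frame of pin_stand below 0.092 m and angle between release_pin's own z axis and vertical below 0.17 rad and linear speed of release_pin below 0.02 m/s); the robot touches nothing.
It also fails if it takes over 43 s, if anything falls off the work surface, if the arm or the gripper's body presses on something with over 40 N, if the wrist force passes 120 N, or if a joint passes its speed limit or range.

## Working session

There is one attempt and no reset: what is moved stays moved. The work goes in short steps, Python scripts to look and compute and a tool call to move; the robot and the scene stay as the last step left them, time stands still between calls to the robot, and variables do not carry over. Pictures are saved under pics/ and viewed, at most 10 in all, crops included, and the job is handed in when it is done.

Besides the shell and the picture viewer there is one more tool, called after "Call:" as name(argument=value, ...) on one line, values as JSON. send_rows: Moves the arm, as the interface text tells. Shifts and turns lie within -1 to 1; 1 stands for 500 mm of shift or 30 degrees of turn. Its arguments: {"type":"object","properties":{"motion":{"type":"array"},"grip_force":{"type":"number"}},"required":["motion"]}

```bash
mkdir -p pics
cat > h.py <<'E'
import numpy as np, cv2
from workcell import env
def grab(n):
    f=env.grab_frame(n); h=f["frame"].shape[0]
    fl=h/2/np.tan(np.radians(f["vertical_fov"])/2)
    f["K"]=np.array([[fl,0,f["cx"]],[0,fl,f["cy"]],[0,0,1.]])
    f["R"]=cv2.Rodrigues(np.array(f["rvec"],float))[0]; f["t"]=np.array(f["tvec"],float).ravel()
    f["C"]=-f["R"].T@f["t"]; return f
def plane(f,u,v,z):
    d=f["R"].T@np.linalg.inv(f["K"])@np.array([u,v,1.]); return f["C"]+d*(z-f["C"][2])/d[2]
def proj(f,p):
    q=f["K"]@(f["R"]@np.array(p,float)+f["t"]); return q[:2]/q[2]
def save(f,name): cv2.imwrite("pics/"+name,f["frame"][:,:,::-1])
E
python3 - <<'E'
from h import *
import pickle
for n in("side","top"):
    f=grab(n); save(f,n+"0.png"); pickle.dump(f,open(n+"0.pkl","wb")); print(n,f["C"].round(),f["K"][0,0],f["cx"],f["cy"],[plane(f,320,200,0).round()])
print(env.state())
E
```

```text
side [ 366. 1301.  614.] 457.55739845786945 323.7851558598897 197.22838148802555 [array([494., -81.,   0.])]
top [ 333.   53. 1510.] 460.08257332233734 318.1828540679981 196.4040742010021 [array([445.,  53.,   0.])]
{'time_s': 0.1, 'qpos': array([-6.64049406e+01,  1.83474688e+01,  8.96977565e+01, -6.62848580e-04,
        7.20443494e+01, -1.14574873e+00]), 'qvel': array([ 0.12611108, -0.16741532, -0.2744179 ,  0.00729207, -0.04849325,
       -0.06213743]), 'effort': array([ 2.21284822e-04, -4.13331842e+01, -2.32510257e+01,  7.28228688e-02,
        4.22100874e-02, -5.91236380e-05]), 'ee_pos': array([ 240.46788879, -521.81727045,  213.22070774]), 'ee_rot': array([-1.79910431e+02, -1.16099370e-03,  2.47410120e+01]), 'force': array([-0.3585063 ,  0.56132118,  0.16107761]), 'torque': array([ 0.03074301,  0.06874056, -0.00370572]), 'gripper_force': 0.0, 'gripper_width': 91.16923225034844}
```

View pics/side0.png

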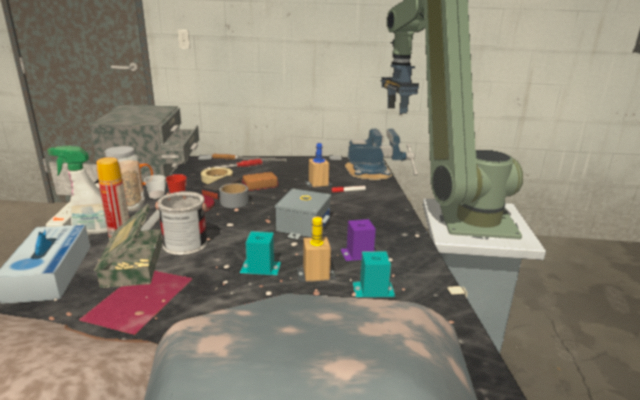

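View pics/top0.png

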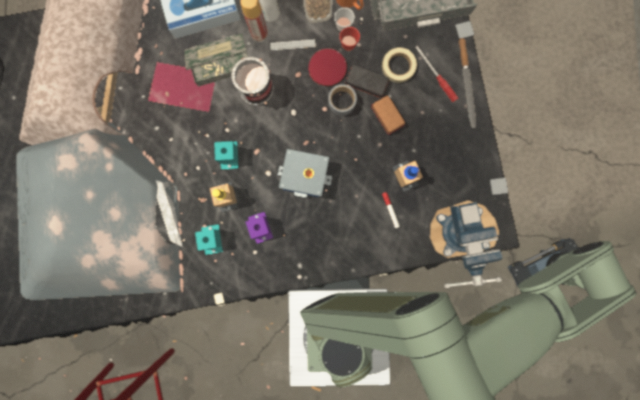

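Side view: yellow-handled pin at (317,230) in its wood stand (317,258), and the box with the yellow ring at (306,198). Top view: pin at (221,195), ring at (308,173). Look-alikes are the blue tool (408,173 top; 318,155 side), the turquoise blocks (226,152 and 208,239 top) and the purple block (258,227 top). The pin at (221,195) fits because its handle is yellow and its block is light wood. I'll measure it and confirm with a crop.

Run:
```python
from h import *
import pickle
S=pickle.load(open("side0.pkl","rb"));T=pickle.load(open("top0.pkl","rb"))
def comp(f,box,nm,lo=(22,150,120),hi=(34,255,255)):
    x0,y0,x1,y1=box; hsv=cv2.cvtColor(f["frame"],cv2.COLOR_RGB2HSV)[y0:y1,x0:x1]
    m=cv2.inRange(hsv,lo,hi); n,l,s,c=cv2.connectedComponentsWithStats(m)
    for i in range(1,n):
        if s[i,4]>5: print(nm,s[i]+[x0,y0,0,0,0],(c[i]+[x0,y0]).round(1))
comp(T,(200,175,245,215),"T pin");comp(T,(295,160,322,186),"T ring")
comp(S,(295,205,340,260),"S pin");comp(S,(290,190,322,206),"S ring")
print("C",T["C"],S["C"])
a=cv2.resize(T["frame"][130:260,190:340],(600,520),interpolation=cv2.INTER_CUBIC)
b=cv2.resize(S["frame"][180:310,295:345],(200,520),interpolation=cv2.INTER_CUBIC)
cv2.imwrite("pics/crop1.png",np.hstack([a,b])[:,:,::-1])
```

```text
T pin [217 191   4   6   9] [218.7 194. ]
S pin [310 217  14  30 304] [316.6 232.3]
C [ 333.39608195   53.15840373 1510.2018327 ] [ 365.55386329 1301.18860571  614.07812822]
```

View pics/crop1.png

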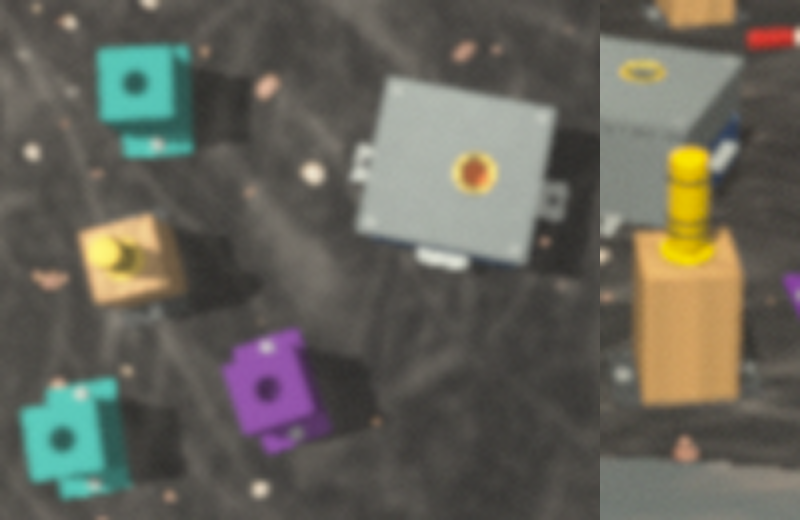

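The crop confirms it: yellow pin on the light-wood stand (top view about (216,192)) and yellow ring on the grey box (308,173). The tray front faces the image bottom, toward the robot.

Run:
```python
from h import *
import pickle
S=pickle.load(open("side0.pkl","rb"));T=pickle.load(open("top0.pkl","rb"))
def m(f,box,lo,hi,nm):
    x0,y0,x1,y1=box; hsv=cv2.cvtColor(f["frame"],cv2.COLOR_RGB2HSV)[y0:y1,x0:x1]
    k=cv2.inRange(hsv,lo,hi); n,l,s,c=cv2.connectedComponentsWithStats(k)
    i=1+np.argmax(s[1:,4]); pts=cv2.findNonZero((l==i).astype(np.uint8)).reshape(-1,2)+[x0,y0]
    print(nm,s[i]+[x0,y0,0,0,0]); return pts
r=m(T,(295,160,322,186),(5,90,60),(40,255,255),"Tring"); (c,rad)=cv2.minEnclosingCircle(r.astype(np.float32)); print(c,rad,plane(T,*c,80))
c2=r.mean(0);print(c2,plane(T,*c2,80))
r=m(S,(290,190,322,206),(15,90,60),(40,255,255),"Sring"); c=(r.min(0)+r.max(0))/2; print(c,r.mean(0),plane(S,*c,80))
p=m(S,(295,205,340,260),(22,150,120),(40,255,255),"Spin")
for v in(219.3,):
    q=p[p[:,1]<238]; u=q[:,0].mean(); print("top side",u,plane(S,u,v,151)); 
print("flange side",plane(S,316.7,242.7,91))
p=m(T,(200,175,230,215),(24,130,120),(40,255,255),"Tpin"); print(p.mean(0))
print("pin top",plane(T,215.6,192.1,151))
w=m(T,(200,175,245,215),(8,60,150),(40,255,255),"wood"); r=cv2.minAreaRect(w.astype(np.float32));print(r,plane(T,*r[0],86))
# check projections
for n,P in(("pin",plane(T,215.6,192.1,151)),):
    for z in(151,91,86,0): print(z,proj(S,[P[0],P[1],z]),proj(T,[P[0],P[1],z]))
# box edges, stand face
for u,v in((97,50),(188,45)):pass
for name,pts in(("lid",[(387,77),(555,107),(526,262),(357,233)]),("stand",[(80,234),(152,213),(166,288),(96,306)])):
    z=80 if name=="lid" else 86
    Q=np.array([plane(T,190+(a-1.5)/4,130+(b-1.5)/4,z)[:2] for a,b in pts]);print(name,Q.round(),Q.mean(0).round(1),np.linalg.norm(np.diff(Q,axis=0),axis=1).round(1))
```

```text
Tring [304 169  10   9  79]
(308.5, 172.6666717529297) 5.069066524505615 [525.35255804  87.35360331  80.        ]
[308.4556962  172.94936709] [524.46324541  87.50783795  80.        ]
Sring [300 195  11   5  38]
[305. 197.] [305.02631579 197.21052632] [523.25015221  83.86355405  80.        ]
Spin [310 217  14  30 304]
top side 316.6934673366834 [458.99048528 368.02006226 151.        ]
flange side [457.60310891 369.460715    91.        ]
Tpin [214 190   5   7  25]
[216.2  192.88]
pin top [463.13177401 362.54556769 151.        ]
wood [210 183  22  23 330]
((220.4307861328125, 194.24612426757812), (19.470685958862305, 19.821510314941406), 74.74488067626953) [462.33818954 362.30587121  86.        ]
151 [315.16090247 218.13450095] [215.6 192.1]
91 [314.68119316 241.10526688] [220.00304502 193.8539489 ]
86 [314.64218031 242.9733878 ] [220.35335622 193.99349505]
0 [313.9930892 274.0549611] [226.01844015 196.25017598]
lid [[602. 156.]
 [576.  24.]
 [454.  49.]
 [479. 181.]] [527.8 102.4] [134.3 124.2 134. ]
stand [[482. 396.]
 [497. 340.]
 [439. 329.]
 [426. 384.]] [461.  362.1] [58.2 59.8 55.9]
```

Call:
send_rows(motion=[{"tz": -0.02,"rz": -0.311,"gripper": -1},{"tz": -0.02,"rz": -0.311,"gripper": -1},{"tz": -0.02,"rz": -0.311,"gripper": -1},{"tz": -0.02,"rz": -0.311,"gripper": -1},{"tz": -0.02,"rz": -0.311,"gripper": -1},{"tz": -0.02,"rz": -0.311,"gripper": -1},{"tz": -0.02,"rz": -0.31,"gripper": -1}])

```text
invalid input at $.motion[0]: expected keys tx, ty, tz, rx, ry, rz, gripper
```

Call:
send_rows(motion=[{"tx": 0.06,"ty": 0.02,"gripper": -1},{"tx": 0.11,"ty": 0.03,"gripper": -1},{"tx": 0.11,"ty": 0.03,"gripper": -1},{"tx": 0.11,"ty": 0.03,"gripper": -1},{"tx": 0.11,"ty": 0.03,"gripper": -1},{"tx": 0.11,"ty": 0.03,"gripper": -1},{"tx": 0.11,"ty": 0.03,"gripper": -1},{"tx": 0.11,"ty": 0.03,"gripper": -1},{"tx": 0.11,"ty": 0.03,"gripper": -1},{"tx": 0.11,"ty": 0.03,"gripper": -1},{"tx": 0.11,"ty": 0.03,"gripper": -1},{"tx": 0.11,"ty": 0.03,"gripper": -1}])

```text
invalid input at $.motion[0]: expected keys tx, ty, tz, rx, ry, rz, gripper
```

Call:
send_rows(motion=[{"tx": 0,"ty": 0,"tz": -0.02,"rx": 0,"ry": 0,"rz": -0.311,"gripper": -1},{"tx": 0,"ty": 0,"tz": -0.02,"rx": 0,"ry": 0,"rz": -0.311,"gripper": -1},{"tx": 0,"ty": 0,"tz": -0.02,"rx": 0,"ry": 0,"rz": -0.311,"gripper": -1},{"tx": 0,"ty": 0,"tz": -0.02,"rx": 0,"ry": 0,"rz": -0.311,"gripper": -1},{"tx": 0,"ty": 0,"tz": -0.02,"rx": 0,"ry": 0,"rz": -0.311,"gripper": -1},{"tx": 0,"ty": 0,"tz": -0.02,"rx": 0,"ry": 0,"rz": -0.311,"gripper": -1},{"tx": 0,"ty": 0,"tz": -0.02,"rx": 0,"ry": 0,"rz": -0.31,"gripper": -1},{"tx": 0,"ty": 0,"tz": 0,"rx": 0,"ry": 0,"rz": 0,"gripper": -1}])

```text
time_s: 1.1
ee_pos: [240.7, -522.4, 284.3]
ee_rot: [180.0, 0.0, 89.9]
force: [-0.0, 0.3, -0.8]
gripper_width: 91.4
gripper_force: 0.0
```

Call:
send_rows(motion=[{"tx": 0.06,"ty": 0.02,"tz": 0,"rx": 0,"ry": 0,"rz": 0,"gripper": -1},{"tx": 0.11,"ty": 0.03,"tz": 0,"rx": 0,"ry": 0,"rz": 0,"gripper": -1},{"tx": 0.11,"ty": 0.03,"tz": 0,"rx": 0,"ry": 0,"rz": 0,"gripper": -1},{"tx": 0.11,"ty": 0.03,"tz": 0,"rx": 0,"ry": 0,"rz": 0,"gripper": -1},{"tx": 0.11,"ty": 0.03,"tz": 0,"rx": 0,"ry": 0,"rz": 0,"gripper": -1},{"tx": 0.11,"ty": 0.03,"tz": 0,"rx": 0,"ry": 0,"rz": 0,"gripper": -1},{"tx": 0.11,"ty": 0.03,"tz": 0,"rx": 0,"ry": 0,"rz": 0,"gripper": -1},{"tx": 0.11,"ty": 0.03,"tz": 0,"rx": 0,"ry": 0,"rz": 0,"gripper": -1},{"tx": 0.11,"ty": 0.03,"tz": 0,"rx": 0,"ry": 0,"rz": 0,"gripper": -1},{"tx": 0.11,"ty": 0.03,"tz": 0,"rx": 0,"ry": 0,"rz": 0,"gripper": -1},{"tx": 0.11,"ty": 0.03,"tz": 0,"rx": 0,"ry": 0,"rz": 0,"gripper": -1},{"tx": 0.11,"ty": 0.03,"tz": 0,"rx": 0,"ry": 0,"rz": 0,"gripper": -1}])

```text
time_s: 2.6
ee_pos: [415.3, 114.7, 283.4]
ee_rot: [-180.0, 0.0, 89.9]
force: [0.8, 0.3, -0.0]
gripper_width: 91.2
gripper_force: 0.0
```

Call:
send_rows(motion=[{"tx": 0.1,"ty": 0.018,"tz": 0,"rx": 0,"ry": 0,"rz": 0,"gripper": -1},{"tx": 0.1,"ty": 0.018,"tz": 0,"rx": 0,"ry": 0,"rz": 0,"gripper": -1},{"tx": 0.1,"ty": 0.018,"tz": 0,"rx": 0,"ry": 0,"rz": 0,"gripper": -1},{"tx": 0.1,"ty": 0.018,"tz": 0,"rx": 0,"ry": 0,"rz": 0,"gripper": -1},{"tx": 0.06,"ty": 0.01,"tz": 0.04,"rx": 0,"ry": 0,"rz": 0,"gripper": -1},{"tx": 0.04,"ty": 0.008,"tz": 0.08,"rx": 0,"ry": 0,"rz": 0,"gripper": -1},{"tx": 0,"ty": 0,"tz": 0.08,"rx": 0,"ry": 0,"rz": 0,"gripper": -1},{"tx": 0,"ty": 0,"tz": 0,"rx": 0,"ry": 0,"rz": 0,"gripper": -1}])

```text
time_s: 3.6
ee_pos: [458.1, 361.4, 180.1]
ee_rot: [-179.6, 0.3, 89.9]
force: [0.7, -0.1, 0.2]
gripper_width: 91.1
gripper_force: 0.0
```

Run:
```python
from h import *
S=grab("side");T=grab("top");s=env.state();e=s["ee_pos"];print(e,s["ee_rot"])
print("S",proj(S,e),"T",proj(T,e))
b=cv2.resize(S["frame"][160:285,262:372],(440,500),interpolation=cv2.INTER_CUBIC)
a=cv2.resize(T["frame"][150:275,170:260],(360,500),interpolation=cv2.INTER_CUBIC)
cv2.imwrite("pics/c2.png",np.hstack([b,a])[:,:,::-1])
```

```text
[460.64653935 362.94005824 184.53441532] [ 1.79976055e+02 -1.35360454e-02  8.99331073e+01]
S [316.5098561  204.97500199] T [212.83133666 191.90791193]
```

View pics/c2.png

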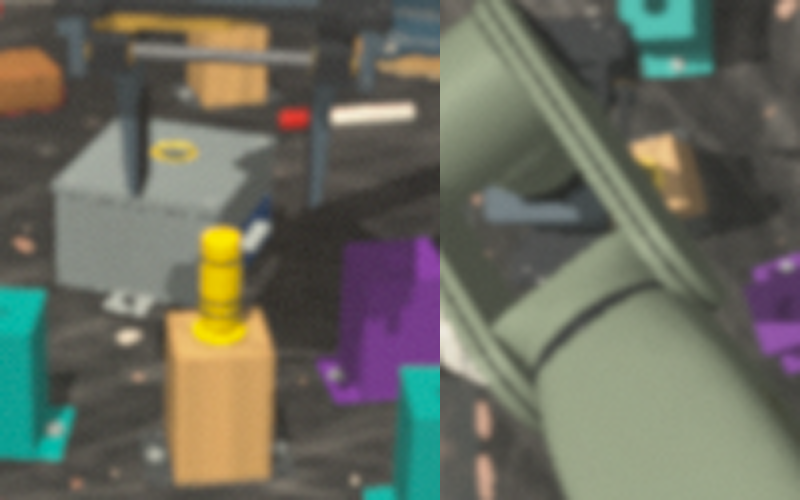

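The side crop shows the open fingers straddling the pin: tips at px (296,208) and (341,210), pin axis at column 317, so it is centred. I'll descend and grasp.

Call:
send_rows(motion=[{"tx": 0.003,"ty": 0.001,"tz": 0.04,"rx": 0,"ry": 0,"rz": 0,"gripper": -1},{"tx": 0,"ty": 0,"tz": 0.05,"rx": 0,"ry": 0,"rz": 0,"gripper": -1},{"tx": 0,"ty": 0,"tz": 0.04,"rx": 0,"ry": 0,"rz": 0,"gripper": -1},{"tx": 0,"ty": 0,"tz": 0.016,"rx": 0,"ry": 0,"rz": 0,"gripper": -1},{"tx": 0,"ty": 0,"tz": 0,"rx": 0,"ry": 0,"rz": 0,"gripper": -1},{"tx": 0,"ty": 0,"tz": 0,"rx": 0,"ry": 0,"rz": 0,"gripper": 1},{"tx": 0,"ty": 0,"tz": 0,"rx": 0,"ry": 0,"rz": 0,"gripper": 1},{"tx": 0,"ty": 0,"tz": 0,"rx": 0,"ry": 0,"rz": 0,"gripper": 1},{"tx": 0,"ty": 0,"tz": 0,"rx": 0,"ry": 0,"rz": 0,"gripper": 1},{"tx": 0,"ty": 0,"tz": 0,"rx": 0,"ry": 0,"rz": 0,"gripper": 1},{"tx": 0,"ty": 0,"tz": 0,"rx": 0,"ry": 0,"rz": 0,"gripper": 1}], grip_force=30)

```text
time_s: 5.08
ee_pos: [460.8, 364.3, 110.9]
ee_rot: [-180.0, 0.0, 90.0]
force: [0.1, -0.3, 0.0]
gripper_width: 34.0
gripper_force: 0.0
```

Call:
send_rows(motion=[{"tx": 0,"ty": 0,"tz": 0,"rx": 0,"ry": 0,"rz": 0,"gripper": 1},{"tx": 0,"ty": 0,"tz": 0,"rx": 0,"ry": 0,"rz": 0,"gripper": 1},{"tx": 0,"ty": 0,"tz": 0,"rx": 0,"ry": 0,"rz": 0,"gripper": 1},{"tx": 0,"ty": 0,"tz": 0,"rx": 0,"ry": 0,"rz": 0,"gripper": 1}])

```text
time_s: 5.58
ee_pos: [460.8, 364.3, 110.8]
ee_rot: [-180.0, 0.0, 90.0]
force: [0.2, 0.6, -1.3]
gripper_width: 23.8
gripper_force: 30.0
```

Call:
send_rows(motion=[{"tx": 0,"ty": 0,"tz": -0.03,"rx": 0,"ry": 0,"rz": 0,"gripper": 1},{"tx": 0,"ty": 0,"tz": -0.05,"rx": 0,"ry": 0,"rz": 0,"gripper": 1},{"tx": 0,"ty": 0,"tz": -0.06,"rx": 0,"ry": 0,"rz": 0,"gripper": 1},{"tx": 0,"ty": 0,"tz": -0.05,"rx": 0,"ry": 0,"rz": 0,"gripper": 1},{"tx": 0,"ty": 0,"tz": -0.03,"rx": 0,"ry": 0,"rz": 0,"gripper": 1},{"tx": -0.03,"ty": 0.01,"tz": 0,"rx": 0,"ry": 0,"rz": 0,"gripper": 1},{"tx": -0.08,"ty": 0.02,"tz": 0,"rx": 0,"ry": 0,"rz": 0,"gripper": 1},{"tx": -0.1,"ty": 0.02,"tz": 0,"rx": 0,"ry": 0,"rz": 0,"gripper": 1},{"tx": -0.1,"ty": 0.02,"tz": 0,"rx": 0,"ry": 0,"rz": 0,"gripper": 1},{"tx": -0.1,"ty": 0.02,"tz": 0,"rx": 0,"ry": 0,"rz": 0,"gripper": 1},{"tx": -0.08,"ty": 0.02,"tz": 0,"rx": 0,"ry": 0,"rz": 0,"gripper": 1},{"tx": -0.05,"ty": 0.014,"tz": 0,"rx": 0,"ry": 0,"rz": 0,"gripper": 1}])

```text
time_s: 7.08
ee_pos: [522.2, 91.3, 219.7]
ee_rot: [-179.9, 0.1, 89.9]
force: [-0.4, -0.0, -1.1]
gripper_width: 23.5
gripper_force: 30.0
```

Call:
send_rows(motion=[{"tx": -0.016,"ty": 0.004,"tz": 0,"rx": 0,"ry": 0,"rz": 0,"gripper": 1},{"tx": 0,"ty": 0,"tz": 0,"rx": 0,"ry": 0,"rz": 0,"gripper": 1},{"tx": 0,"ty": 0,"tz": 0,"rx": 0,"ry": 0,"rz": 0,"gripper": 1}])

```text
time_s: 7.45
ee_pos: [524.6, 87.1, 220.7]
ee_rot: [-180.0, -0.0, 90.1]
force: [-0.2, 0.6, -0.7]
gripper_width: 23.9
gripper_force: 30.0
```

Run:
```python
from h import *
S=grab("side");T=grab("top");s=env.state();e=s["ee_pos"];print(e,s["ee_rot"],s["gripper_width"])
o=e-[0,0,24.8]
for n,d in(("top",65),("origin",0),("tip",-80)): print(n,proj(S,o+[0,0,d]),proj(T,o+[0,0,d]))
b=cv2.resize(S["frame"][120:240,255:355],(500,600),interpolation=cv2.INTER_CUBIC)
a=cv2.resize(T["frame"][120:240,270:330],(300,600),interpolation=cv2.INTER_CUBIC)
cv2.imwrite("pics/c3.png",np.hstack([b,a])[:,:,::-1])
```

```text
[524.64559053  87.25995727 220.82999303] [-1.79984317e+02 -5.60850956e-03  9.00996379e+01] 23.486838291599337
top [304.9850179  137.28924418] [306.8057614  164.15423642]
origin [304.75652915 159.65836181] [307.48035865 167.56454735]
tip [304.4876265  185.98401351] [308.22524422 171.33018879]
```

View pics/c3.png

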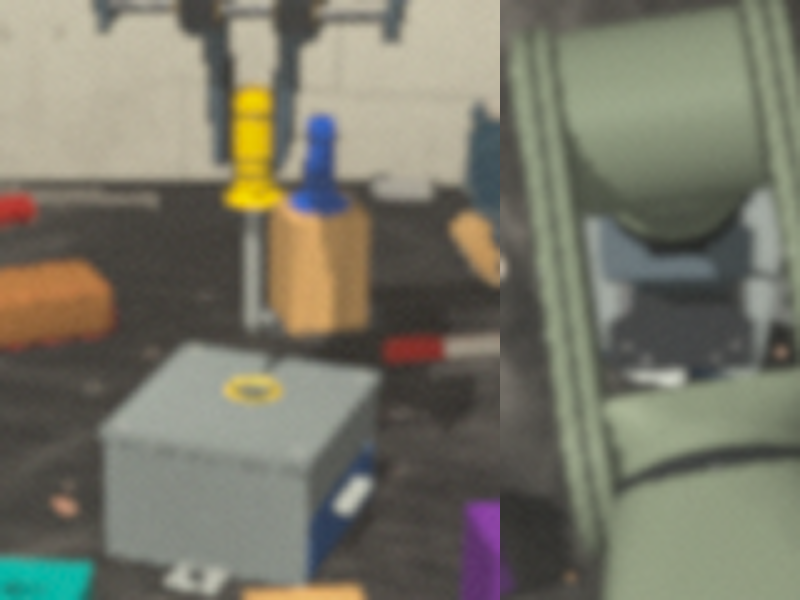

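The side crop shows the rod vertical at column 305.5, tip at row 185, and the ring centre at (305.3,197.5). They line up, so I'll go down most of the way and check the force.

Call:
send_rows(motion=[{"tx": -0.002,"ty": 0,"tz": 0.03,"rx": 0,"ry": 0,"rz": 0,"gripper": 1},{"tx": 0,"ty": 0,"tz": 0.03,"rx": 0,"ry": 0,"rz": 0,"gripper": 1},{"tx": 0,"ty": 0,"tz": 0.02,"rx": 0,"ry": 0,"rz": 0,"gripper": 1},{"tx": 0,"ty": 0,"tz": 0.02,"rx": 0,"ry": 0,"rz": 0,"gripper": 1},{"tx": 0,"ty": 0,"tz": 0.02,"rx": 0,"ry": 0,"rz": 0,"gripper": 1},{"tx": 0,"ty": 0,"tz": 0,"rx": 0,"ry": 0,"rz": 0,"gripper": 1}])

```text
time_s: 8.3
ee_pos: [524.4, 85.3, 160.0]
ee_rot: [-179.9, 0.0, 90.0]
force: [-0.1, -0.1, -1.0]
gripper_width: 23.4
gripper_force: 30.0
```

Call:
send_rows(motion=[{"tx": 0,"ty": 0,"tz": 0.012,"rx": 0,"ry": 0,"rz": 0,"gripper": 1},{"tx": 0,"ty": 0,"tz": 0.012,"rx": 0,"ry": 0,"rz": 0,"gripper": 1},{"tx": 0,"ty": 0,"tz": 0.01,"rx": 0,"ry": 0,"rz": 0,"gripper": 1},{"tx": 0,"ty": 0,"tz": 0,"rx": 0,"ry": 0,"rz": 0,"gripper": 1},{"tx": 0,"ty": 0,"tz": 0,"rx": 0,"ry": 0,"rz": 0,"gripper": 1},{"tx": 0,"ty": 0,"tz": 0,"rx": 0,"ry": 0,"rz": 0,"gripper": 1},{"tx": 0,"ty": 0,"tz": 0,"rx": 0,"ry": 0,"rz": 0,"gripper": 1}])

```text
time_s: 9.18
ee_pos: [525.6, 85.4, 144.6]
ee_rot: [179.9, -0.0, 90.0]
force: [-0.0, -0.7, 5.3]
gripper_width: 23.5
gripper_force: 30.0
```

Run:
```python
from h import *
S=grab("side");s=env.state();e=s["ee_pos"];print(e,s["force"])
print(proj(S,e+[0,0,65-24.8]),proj(S,e-[0,0,24.8]))
cv2.imwrite("pics/c4.png",cv2.resize(S["frame"][120:240,255:375],(600,600),interpolation=cv2.INTER_CUBIC)[:,:,::-1])
```

```text
[525.65035527  85.42952923 144.63823876] [ 0.97612038 -0.24577796  5.69069299]
[304.45215641 163.18770281] [304.23968505 184.50427164]
```

View pics/c4.png

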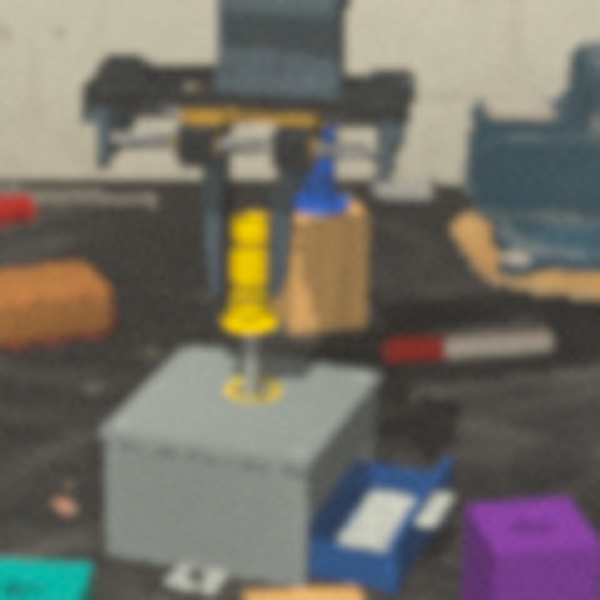

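The tray is fully out (blue, at (330,225)), the rod is through the ring, and the pin hasn't slipped. I'll retract and go back to the stand.

Call:
send_rows(motion=[{"tx": 0,"ty": 0,"tz": -0.03,"rx": 0,"ry": 0,"rz": 0,"gripper": 1},{"tx": 0,"ty": 0,"tz": -0.05,"rx": 0,"ry": 0,"rz": 0,"gripper": 1},{"tx": 0,"ty": 0,"tz": -0.05,"rx": 0,"ry": 0,"rz": 0,"gripper": 1},{"tx": 0,"ty": 0,"tz": -0.03,"rx": 0,"ry": 0,"rz": 0,"gripper": 1},{"tx": 0.03,"ty": -0.01,"tz": 0,"rx": 0,"ry": 0,"rz": 0,"gripper": 1},{"tx": 0.08,"ty": -0.02,"tz": 0,"rx": 0,"ry": 0,"rz": 0,"gripper": 1},{"tx": 0.1,"ty": -0.02,"tz": 0,"rx": 0,"ry": 0,"rz": 0,"gripper": 1},{"tx": 0.1,"ty": -0.02,"tz": 0,"rx": 0,"ry": 0,"rz": 0,"gripper": 1},{"tx": 0.1,"ty": -0.02,"tz": 0,"rx": 0,"ry": 0,"rz": 0,"gripper": 1},{"tx": 0.08,"ty": -0.02,"tz": 0,"rx": 0,"ry": 0,"rz": 0,"gripper": 1},{"tx": 0.05,"ty": -0.014,"tz": 0,"rx": 0,"ry": 0,"rz": 0,"gripper": 1},{"tx": 0.018,"ty": -0.004,"tz": 0,"rx": 0,"ry": 0,"rz": 0,"gripper": 1}])

```text
time_s: 10.72
ee_pos: [459.0, 365.7, 222.4]
ee_rot: [-179.8, 0.1, 90.2]
force: [-0.3, 0.4, -1.6]
gripper_width: 23.4
gripper_force: 30.0
```

Call:
send_rows(motion=[{"tx": 0,"ty": 0,"tz": 0,"rx": 0,"ry": 0,"rz": 0,"gripper": 1},{"tx": 0,"ty": 0,"tz": 0,"rx": 0,"ry": 0,"rz": 0,"gripper": 1},{"tx": 0,"ty": 0,"tz": 0,"rx": 0,"ry": 0,"rz": 0,"gripper": 1}])

```text
time_s: 11.1
ee_pos: [461.1, 363.4, 224.0]
ee_rot: [180.0, 0.0, 89.9]
force: [-0.1, -0.5, -1.9]
gripper_width: 23.5
gripper_force: 30.0
```

Call:
send_rows(motion=[{"tx": 0.001,"ty": 0,"tz": 0.03,"rx": 0,"ry": 0,"rz": 0,"gripper": 1},{"tx": 0,"ty": 0,"tz": 0.03,"rx": 0,"ry": 0,"rz": 0,"gripper": 1},{"tx": 0,"ty": 0,"tz": 0.03,"rx": 0,"ry": 0,"rz": 0,"gripper": 1},{"tx": 0,"ty": 0,"tz": 0.03,"rx": 0,"ry": 0,"rz": 0,"gripper": 1},{"tx": 0,"ty": 0,"tz": 0,"rx": 0,"ry": 0,"rz": 0,"gripper": 1}])

```text
time_s: 11.72
ee_pos: [460.0, 364.2, 162.0]
ee_rot: [-179.8, 0.1, 90.0]
force: [0.3, -0.0, -1.0]
gripper_width: 23.3
gripper_force: 30.0
```

Call:
send_rows(motion=[{"tx": 0,"ty": 0,"tz": 0.03,"rx": 0,"ry": 0,"rz": 0,"gripper": 1},{"tx": 0,"ty": 0,"tz": 0.03,"rx": 0,"ry": 0,"rz": 0,"gripper": 1},{"tx": 0,"ty": 0,"tz": 0.02,"rx": 0,"ry": 0,"rz": 0,"gripper": 1},{"tx": 0,"ty": 0,"tz": 0.014,"rx": 0,"ry": 0,"rz": 0,"gripper": 1},{"tx": 0,"ty": 0,"tz": 0.008,"rx": 0,"ry": 0,"rz": 0,"gripper": 1},{"tx": 0,"ty": 0,"tz": 0.003,"rx": 0,"ry": 0,"rz": 0,"gripper": 1},{"tx": 0,"ty": 0,"tz": 0,"rx": 0,"ry": 0,"rz": 0,"gripper": 1},{"tx": 0,"ty": 0,"tz": 0,"rx": 0,"ry": 0,"rz": 0,"gripper": 1}])

```text
time_s: 12.72
ee_pos: [461.0, 365.0, 111.8]
ee_rot: [180.0, -0.0, 90.0]
force: [0.6, 0.4, -0.6]
gripper_width: 23.2
gripper_force: 30.0
```

1 mm above seated. Release it and rise.

Call:
send_rows(motion=[{"tx": 0,"ty": 0,"tz": 0.002,"rx": 0,"ry": 0,"rz": 0,"gripper": 1},{"tx": 0,"ty": 0,"tz": 0,"rx": 0,"ry": 0,"rz": 0,"gripper": 1},{"tx": 0,"ty": 0,"tz": 0,"rx": 0,"ry": 0,"rz": 0,"gripper": -1},{"tx": 0,"ty": 0,"tz": 0,"rx": 0,"ry": 0,"rz": 0,"gripper": -1},{"tx": 0,"ty": 0,"tz": 0,"rx": 0,"ry": 0,"rz": 0,"gripper": -1},{"tx": 0,"ty": 0,"tz": 0,"rx": 0,"ry": 0,"rz": 0,"gripper": -1},{"tx": 0,"ty": 0,"tz": 0,"rx": 0,"ry": 0,"rz": 0,"gripper": -1},{"tx": 0,"ty": 0,"tz": 0,"rx": 0,"ry": 0,"rz": 0,"gripper": -1},{"tx": 0,"ty": 0,"tz": 0,"rx": 0,"ry": 0,"rz": 0,"gripper": -1},{"tx": 0,"ty": 0,"tz": 0,"rx": 0,"ry": 0,"rz": 0,"gripper": -1}])

```text
time_s: 13.98
ee_pos: [460.8, 364.8, 110.4]
ee_rot: [180.0, 0.0, 90.0]
force: [-0.4, 0.6, 0.1]
gripper_width: 91.2
gripper_force: 0.0
```

Call:
send_rows(motion=[{"tx": 0,"ty": 0,"tz": -0.03,"rx": 0,"ry": 0,"rz": 0,"gripper": -1},{"tx": 0,"ty": 0,"tz": -0.05,"rx": 0,"ry": 0,"rz": 0,"gripper": -1},{"tx": 0,"ty": 0,"tz": -0.08,"rx": 0,"ry": 0,"rz": 0,"gripper": -1},{"tx": 0,"ty": 0,"tz": -0.08,"rx": 0,"ry": 0,"rz": 0,"gripper": -1},{"tx": 0,"ty": 0,"tz": 0,"rx": 0,"ry": 0,"rz": 0,"gripper": -1},{"tx": 0,"ty": 0,"tz": 0,"rx": 0,"ry": 0,"rz": 0,"gripper": -1},{"tx": 0,"ty": 0,"tz": 0,"rx": 0,"ry": 0,"rz": 0,"gripper": -1}])

```text
time_s: 14.85
ee_pos: [460.2, 364.4, 229.2]
ee_rot: [-179.9, 0.1, 90.0]
force: [-0.0, 0.2, 0.0]
gripper_width: 91.3
gripper_force: 0.0
```

Run:
```python
from h import *
S=grab("side");print(env.state()["gripper_width"])
cv2.imwrite("pics/c5.png",cv2.resize(S["frame"][160:290,260:390],(600,600),interpolation=cv2.INTER_CUBIC)[:,:,::-1])
```

```text
91.1886723337777
```

View pics/c5.png

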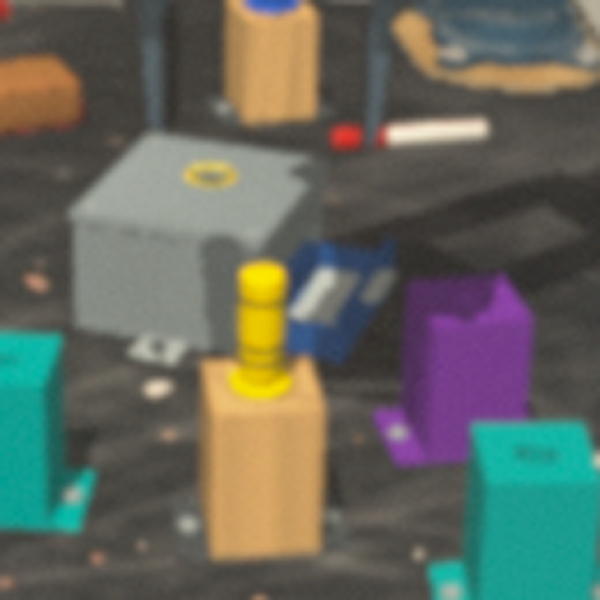

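The pin stands upright and seated at px (317,231), the tray is out at about (333,225), and the gripper is clear.

```bash
python3 -c "
from workcell import env
print(env.job_done())"
```

```text
the job is handed in; nothing more can be done
None
```

I tripped the latch, the blue tray sprang out, and the pin is back upright and fully down in its own stand with the gripper clear; I handed the job in at about 15 s, and no verdict came back.

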